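# Let a tin out of the gravity rack

### The arm

A 7-joint arm with a two-finger parallel gripper is mounted at the origin on a cart in front of the work surface, level with it; the furniture and walls round the work are solid. World frame = base frame: x ahead of the robot, y to its left, z up, the work surface at z = 0. Lengths are in m, angles in rad, forces in N, time in s.
With the tool pointing down it reaches from about 0.4 to 0.85 m from the base axis. Payload 10.4 kg.
Tool frame: the origin (TCP) lies midway between the tips of the shut fingers; the grasp point (between the pads) lies 19 mm behind it; z points along the fingers, y is the line along which they close (so a half turn about z gives the same grasp; the last joint's range is limited). The gripper opens to 87 mm and grips with 3 to 60 N. Pads are 19 mm wide; open, the fingers measure 117 mm over their backs; the gripper's body (75 mm by 190 mm) begins 51 mm behind the grasp point.
Start: joints at [-1.315, 0.332, -0.065, 1.46, 0.022, 1.35, -0.088], TCP at [0.172, 0.601, 0.223] pointing down, gripper open.
Joint ranges: [-2.6, 2.6], [-0.5, 2.12], [-1.47, 1.34], [0.16, 2.42], [-1.27, 4.41], [0.06, 2.06], [-2.6, 2.6]. Speed limits (rad/s): [2.22, 2.22, 2.79, 2.79, 3.14, 3.14, 3.14].

### API

Orientations are given as a unit quaternion [x, y, z, w].
In Python, from bench import sensors, eyes, order gives the robot as it stands.
- The arm moves only by the tool arm_command, never from a script. Its argument "steps" is a list of rows, each an object with "rot": the turn, a rotation vector about the world's x, y, z in degrees, a list of three; "slide": the shift along the world's x, y, z in m, a list of three; "grip": the opening, from 0 (shut) to 1 (fully open). A call has exactly 8 rows; each row shifts and turns the commanded pose from where the row before left it; what a row does not reach is not made up. A row lasts 1/8 s, in which the tool goes at most 62.5 mm and 10.7 degrees, less where a joint would pass 70% of its speed; a pose out of reach is approached as far as the arm can. A call with a gripper value outside its range is refused whole. The fingers move at their own pace and stop on an object; "newtons" is the grip in N (left out, the last holds). Time passes only in rows, so rows that do not move let the fingers close, or fill a call up. It gives the time, the measured TCP pose, the force, the opening and the grip force at its end, in the units of the state.
- sensors.read_state(): the state, without advancing time (a new reading comes with each control period).
- eyes.camera(name): name is "scene" or "top" or "wrist"; returns a dict with "pixels" (384x512x3 uint8, red, green, blue), "intrinsics" (3x3 intrinsics, pixels), "pose" (4x4, takes a point from camera to world coordinates). Camera axes: x right, y down, z forward; pixel columns grow to the right and rows downward; lengths in m; the calibration is good to about 2 mm. A picture is of the moment at which its call begins. There is no depth.
- order.close_job(): hands the job in; it is judged then, once.
Trained networks look in a picture, given as the dict that the camera call returned (one of the last four; its "shot" number tells which), for a name from the list of things; names that differ only in an ending like _2 or _b are one class to them, and where a whole thing is asked for, a point or a joint stands for the part that bears it (a point fixed in the world has none). Each returns a list of dicts, best first, with "conf" (0 to 1); they miss things now and then, are a little off and sometimes report something else, mostly with a low value. They report only what shows in the picture. A call takes as long as a camera call. They do not tell look-alikes from the thing itself.
- eyes.look_for(name, picture): "bbox" ([left, top, right, bottom] in pixels, round what is visible of it).
The state is a dict: "time": time; "joint_positions": joint angles; "joint_vel": joint speeds; "joint_torque": joint torques, N m; "ee_pos": TCP position; "eef_rot": TCP orientation; "ft_force": force on the tool from outside, world axes, zero at the start; "torque": the same for the moment, N m; "width": finger opening in m; "grip_force": force on a finger pad.
Only numpy, scipy, OpenCV 4.12 (cv2) and the standard library are available. Lean on these libraries where they do the work, as an engineer would, in place of code of your own. Each camera call takes 0.05 s, during which the arm holds its last target. There are 200 camera calls.

### The job

Of the two rocking-lever feed racks on the worktop, find the one that stores the tin and press its plate at the near end all the way down with the fingertips, so that the far end lifts the gate and the tin rolls into the catch tray. Then let the lever rise so that the gate closes behind the tin, and move clear. Do not touch or pick up the tin, and leave the other rack with its lemon and the loose things around undisturbed.

Things in the scene. Friction and masses are not known exactly. Their poses are not given: they have to be found in the camera images.
- tin_rack: fixed sheet-metal feed rack, 270 x 98 mm, 125 mm high. Origin on the worktop under its storage place; x along the lane, downhill, from press plate to catch tray; z up. Lane 66 mm wide, walls to z = 64 mm, falls 0.16 rad to +x; stored thing at x = 0, gate blade at 43 mm, tray end wall at 177 mm; lever axle along y at x = -60, z = 118 mm. This one stores the tin.
- tin_rack_lever (a joint): rad, rocking lever of the rack with the tin. 0: level, gate closed (spring and stop). Grows as the near-end press plate goes down and the far-end gate rises; stop at 0.65. Springs back when let go; pressing takes 1.5 to 5 N. The tin passes only above about 0.5: press nearly to the stop.
- tin_rack_press (a point): middle of the top face of the press plate (a tongue at the near end) of the rack with the tin: ribbed steel, 66 mm along x, 46 mm wide, 126 mm above the worktop when level, free above and below. Moves with the lever; x axis points to the axle, 95 mm ahead and 8 mm lower. At the stop this point has sunk about 59 mm.
- tin_centre (a point): centre of the tin, a closed food tin with paper wrapper, 75 mm diameter x 58 mm long, about 0.25 kg, lying on its side across the lane so that it can roll; in store at about x = 2, z = 74 mm in the rack's frame, in the catch tray at about x = 139, z = 52 mm
- tin: the same tin, origin at the centre of one of its flat ends
- lemon_rack: fixed sheet-metal feed rack, 270 x 98 mm, 125 mm high. Origin on the worktop under its storage place; x along the lane, downhill, from press plate to catch tray; z up. Lane 66 mm wide, walls to z = 64 mm, falls 0.16 rad to +x; stored thing at x = 0, gate blade at 43 mm, tray end wall at 177 mm; lever axle along y at x = -60, z = 118 mm. Same as the tin's rack, but stores a lemon: leave alone.
- lemon_rack_lever (a joint): rad, rocking lever of the rack with the lemon. 0: level, gate closed (spring and stop). Grows as the near-end press plate goes down and the far-end gate rises; stop at 0.65. Springs back when let go; pressing takes 1.5 to 5 N. To be left alone.
- lemon_rack_press (a point): middle of the top face of the press plate (a tongue at the near end) of the rack with the lemon: ribbed steel, 66 mm along x, 46 mm wide, 126 mm above the worktop when level, free above and below. Moves with the lever; x axis points to the axle, 95 mm ahead and 8 mm lower. At the stop this point has sunk about 59 mm.
- lemon_centre (a point): centre of the lemon, 72 x 57 x 58 mm, which lies behind the gate of the other rack
- garlic_centre (a point): centre of a loose garlic bulb, 60 mm, standing on the worktop
- salt_shaker_centre (a point): centre of a loose salt shaker, 44 mm diameter x 90 mm, standing on the worktop
- tomato_centre (a point): centre of a loose tomato, 69 mm, on the worktop
Things that resemble listed ones, but are neither listed nor needed, are in the scene too. What is shaped like the tin but black or purple is not meant.

How it is judged:
By the outcome, as a careful person would: the job done as asked, in the order asked, and still so for the second after the job is handed in, with the robot touching nothing.
It also fails if it takes over 32 s, if anything falls off the work surface, if the arm or the gripper's body presses on something with over 40 N, if the wrist force passes 120 N, or if a joint passes its speed limit or range.

## Working session

There is one attempt and no reset: what is moved stays moved. The work goes in short steps, Python scripts to look and compute and a tool call to move; the robot and the scene stay as the last step left them, time stands still between calls to the robot, and variables do not carry over. Pictures are saved under pics/ and viewed, at most 10 in all, crops included, and the job is handed in when it is done.

Besides the shell and the picture viewer there is one more tool, called after "Request:" by a JSON object that holds its "fn" and its "kwargs", one argument or row to a line. arm_command: Moves the arm, as the interface text tells. Its arguments: {"type":"object","properties":{"steps":{"type":"array","items":{"type":"object","properties":{"rot":{"type":"array","items":{"type":"number"}},"slide":{"type":"array","items":{"type":"number"}},"grip":{"type":"number"}}}},"newtons":{"type":"number"}},"required":["steps"]}

```bash
mkdir -p pics; cat > h.py <<'E'
import numpy as np, cv2
from bench import sensors, eyes, order
def ray(p,u,v):
    K=np.array(p["intrinsics"]);T=np.array(p["pose"])
    d=T[:3,:3]@np.linalg.solve(K,[u,v,1.]);return T[:3,3],d
def onz(p,u,v,z):
    o,d=ray(p,u,v);return o+d*(z-o[2])/d[2]
def proj(p,X):
    K=np.array(p["intrinsics"]);T=np.array(p["pose"])
    c=T[:3,:3].T@(np.array(X)-T[:3,3]);c=K@c;return c[:2]/c[2]
def save(p,n): cv2.imwrite("pics/"+n,p["pixels"][:,:,::-1])
E
python3 - <<'E'
from h import *
a=eyes.camera("top");b=eyes.camera("scene");
im=np.hstack([a["pixels"],b["pixels"]])[:,:,::-1]
save(a,"top.png");save(b,"scene.png")
for n,p in(("top",a),("scene",b)):
  print(n,np.round(p["pose"],3).tolist())
  for k in("tin_rack","lemon_rack","tin_rack_press","tin","lemon_centre","garlic_centre","salt_shaker_centre","tomato_centre"):
    print(k,[(np.round(d["bbox"]).astype(int).tolist(),round(d["conf"],2)) for d in eyes.look_for(k,p)[:4]])
E
```

```text
top [[0.014, -0.997, 0.072, 0.479], [-1.0, -0.012, 0.02, -0.01], [-0.019, -0.072, -0.997, 1.228], [0.0, 0.0, 0.0, 1.0]]
tin_rack []
lemon_rack [([294, 115, 333, 230], 0.57)]
tin_rack_press [([203, 136, 248, 219], 0.84)]
tin [([258, 222, 278, 246], 0.7), ([209, 143, 235, 168], 0.68), ([188, 231, 221, 256], 0.59), ([291, 152, 332, 236], 0.45)]
lemon_centre [([304, 158, 319, 182], 0.65)]
garlic_centre [([376, 215, 392, 240], 0.72)]
salt_shaker_centre [([370, 136, 391, 154], 0.47)]
tomato_centre [([301, 156, 318, 184], 0.7), ([149, 238, 174, 256], 0.66), ([210, 140, 235, 168], 0.58)]
scene [[0.571, -0.634, 0.521, -0.134], [-0.82, -0.456, 0.345, -0.461], [0.018, -0.624, -0.781, 1.139], [0.0, 0.0, 0.0, 1.0]]
tin_rack [([216, 139, 272, 195], 0.66)]
lemon_rack [([263, 172, 330, 236], 0.95), ([218, 140, 272, 195], 0.65), ([265, 183, 317, 239], 0.64)]
tin_rack_press [([215, 149, 260, 194], 0.94)]
tin [([226, 216, 247, 243], 0.7), ([180, 201, 199, 222], 0.66), ([236, 153, 255, 174], 0.56)]
lemon_centre [([288, 203, 306, 215], 0.61)]
garlic_centre []
salt_shaker_centre []
tomato_centre [([151, 189, 172, 206], 0.57)]
```

View pics/top.png

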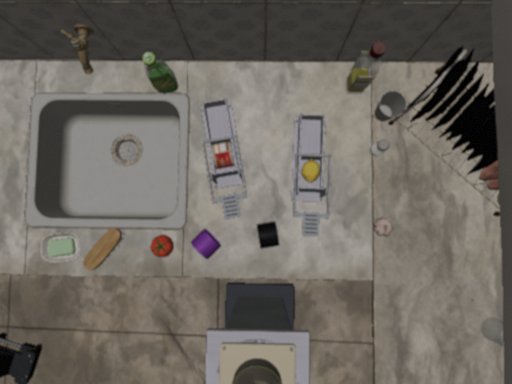

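View pics/scene.png

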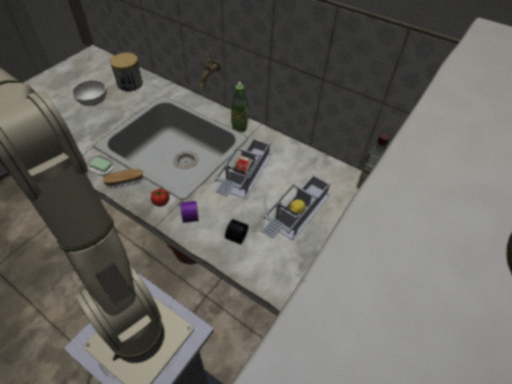

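The top view shows two racks. The left one, around (222,150), holds a red and white thing at (222,154), with its press plate at about (231,206). The right one holds the yellow lemon at (311,170), with its plate at (311,224). The cylinders at (206,243) purple and (267,234) black are look-alikes; the red-labelled one is the tin. I'll confirm with an enlarged crop.

```bash
python3 - <<'E'
from h import *
a=cv2.imread("pics/top.png")[95:225,190:260];b=cv2.imread("pics/scene.png")[135:200,205:280]
c=np.zeros((600,800,3),np.uint8)
A=cv2.resize(a,None,fx=4.6,fy=4.6,interpolation=cv2.INTER_CUBIC);B=cv2.resize(b,None,fx=6,fy=6,interpolation=cv2.INTER_CUBIC)
c[:A.shape[0],:A.shape[1]]=A[:600];c[:B.shape[0],330:330+B.shape[1]]=B
cv2.imwrite("pics/crop.png",c)
p=eyes.camera("top")
# rack far-end wall middle, plate near-end guesses
for u,v,z in((231,206,.126),(232,217,.126),(229.5,196.5,.126),(215,101,.064),(222,154,.074)): print(u,v,np.round(onz(p,u,v,z),3))
E
```

```text
231 206 [0.529 0.081 0.126]
232 217 [0.497 0.077 0.126]
229.5 196.5 [0.556 0.086 0.126]
215 101 [0.853 0.141 0.064]
222 154 [0.687 0.115 0.074]
```

View pics/crop.png

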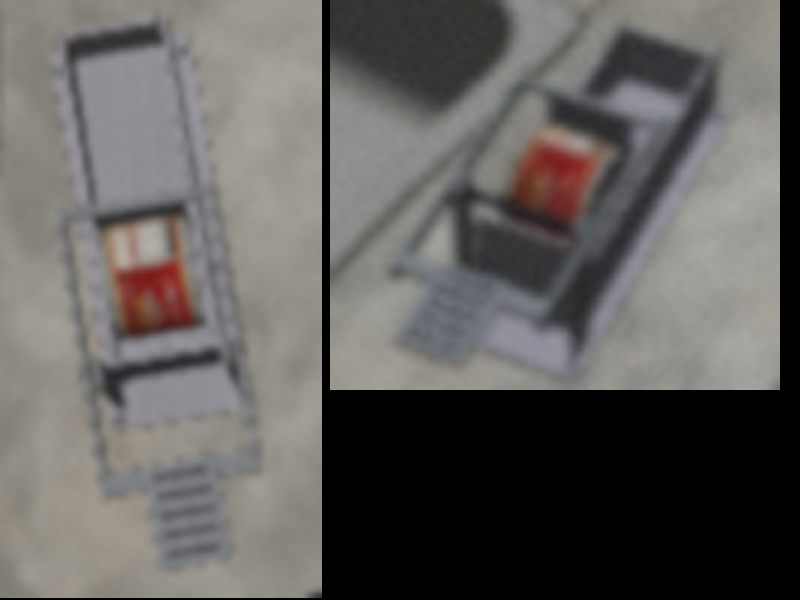

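The crop confirms it: the left rack stores a lying tin with a red and white wrapper. Its plate spans about (229.6,196.7) to (232.8,217.2) in the top image. That puts the press point at about (0.53, 0.082) with a rack yaw of about 10°, which fits the tin centre minus 155 mm.

```bash
python3 - <<'E'
from h import *
from scipy.spatial.transform import Rotation as R
s=sensors.read_state();print(s["time"],s["ee_pos"],s["width"]);print(np.round(R.from_quat(s["eef_rot"]).as_matrix(),3))
p=eyes.camera("top")
def on(crop,z): return onz(p,190+(crop[0]+.5)/4.6-.5,95+(crop[1]+.5)/4.6-.5,z)
# plate near corners, tray far inner/outer corners
for c,z in(((165,566),.125),((231,555),.125),((197,562),.125),((68,35),.064),((165,22),.064)): print(c,np.round(on(c,z),3))
yaw=np.radians(10.2);o=np.array([.685,.114])
# model check: project model points with fit
from scipy.optimize import least_squares
pts=[((165,566),(-188,23,126)),((231,555),(-188,-23,126)),((68,35),(177,33,64)),((165,22),(177,-33,64))]
def W(x,m): c,s=np.cos(x[2]),np.sin(x[2]);m=np.array(m)/1e3;return [x[0]+c*m[0]-s*m[1],x[1]+s*m[0]+c*m[1],m[2]]
f=lambda x:np.concatenate([proj(p,W(x,m))-[190+c[0]/4.6,95+c[1]/4.6] for c,m in pts])
r=least_squares(f,[.685,.114,yaw]);print(r.x,np.degrees(r.x[2]),np.round(f(r.x),1));print("press",W(r.x,(-155,0,126)),"low",W(r.x,(-140,0,67)))
E
```

```text
0.95 [0.17196779 0.60088717 0.22255339] 0.08680736907539939
[[-0.961  0.275  0.   ]
 [ 0.275  0.961  0.   ]
 [ 0.     0.    -1.   ]]
(165, 566) [0.495 0.096 0.125]
(231, 555) [0.503 0.055 0.125]
(197, 562) [0.498 0.076 0.125]
(68, 35) [0.849 0.173 0.064]
(165, 22) [0.858 0.109 0.064]
[0.68067308 0.10818975 0.18210636] 10.433925985928445 [-0.7  0.9  0.9  0.6 -0.2 -0.4 -0.  -1.2]
press [np.float64(0.5282361002349892), np.float64(0.08011902132203798), np.float64(0.126)] low [np.float64(0.5429880663755684), np.float64(0.08283554391299978), np.float64(0.067)]
```

Request:
{"fn": "arm_command", "kwargs": {
  "steps": [
    {"slide": [0.022,-0.032,0],"rot": [0,0,1.6],"grip": 0},
    {"slide": [0.022,-0.032,0],"rot": [0,0,1.6],"grip": 0},
    {"slide": [0.022,-0.032,0],"rot": [0,0,1.6],"grip": 0},
    {"slide": [0.022,-0.032,0],"rot": [0,0,1.6],"grip": 0},
    {"slide": [0.022,-0.032,0],"rot": [0,0,1.6],"grip": 0},
    {"slide": [0.022,-0.032,0],"rot": [0,0,1.6],"grip": 0},
    {"slide": [0.022,-0.032,0],"rot": [0,0,1.6],"grip": 0},
    {"slide": [0.022,-0.032,0],"rot": [0,0,1.6],"grip": 0}
  ]
}}

```text
time: 2.0
ee_pos: [0.3486, 0.3438, 0.2228]
eef_rot: [0.027, 1.0, 0.0, 0.0]
ft_force: [1.3, 0.3, 0.4]
width: 0.0147
grip_force: 0.0
```

Request:
{"fn": "arm_command", "kwargs": {
  "steps": [
    {"slide": [0.022,-0.032,0],"rot": [0,0,1.6],"grip": 0},
    {"slide": [0.022,-0.032,0],"rot": [0,0,1.6],"grip": 0},
    {"slide": [0.022,-0.032,0],"rot": [0,0,1.6],"grip": 0},
    {"slide": [0.022,-0.032,0],"rot": [0,0,1.6],"grip": 0},
    {"slide": [0.022,-0.032,0],"rot": [0,0,1.6],"grip": 0},
    {"slide": [0.022,-0.032,0],"rot": [0,0,1.6],"grip": 0},
    {"slide": [0.022,-0.032,0],"rot": [0,0,1.6],"grip": 0},
    {"slide": [0,0,0],"grip": 0}
  ]
}}

```text
schema error: expected keys rot, slide, grip
```

```bash
python3 - <<'E'
from h import *
from scipy.spatial.transform import Rotation as R
s=sensors.read_state();print(s["time"],s["ee_pos"],s["width"],s["ft_force"],s["joint_positions"]);print(np.round(R.from_quat(s["eef_rot"]).as_matrix(),3))
p=eyes.camera("wrist");save(p,"w1.png");print(np.round(p["pose"],3).tolist())
print([(d["bbox"],d["conf"]) for d in eyes.look_for("tin_rack_press",p)], proj(p,(.529,.081,.126)))
E
```

```text
2.0 [0.34862858 0.34378866 0.22276948] 0.014721580285687168 [1.33900837 0.31424151 0.42345681] [-0.97233288  0.02974928  0.10294332  1.81400064 -0.00335291  1.29746503
  0.64770543]
[[-0.999  0.055  0.   ]
 [ 0.055  0.999  0.001]
 [-0.     0.001 -1.   ]]
[[0.054, 0.952, 0.302, 0.265], [0.999, -0.052, -0.017, 0.348], [-0.0, 0.302, -0.953, 0.385], [0.0, 0.0, 0.0, 1.0]]
[] [ -0.59282131 379.44507627]
```

View pics/w1.png

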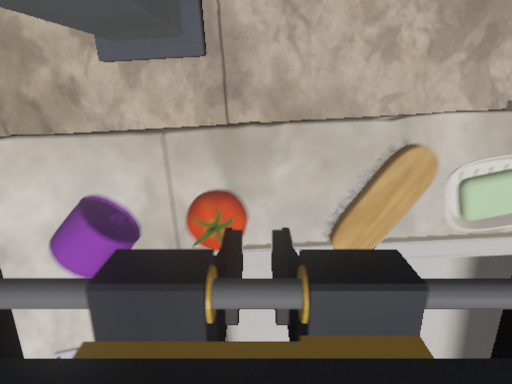

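The wrist view shows the tomato at (217,218) and the purple cylinder at (95,235) below; the rack is still ahead. The second call was refused because a row lacked "rot", so I'll continue from here.

Request:
{"fn": "arm_command", "kwargs": {
  "steps": [
    {"slide": [0.025,-0.038,0],"rot": [0,0,1.9],"grip": 0},
    {"slide": [0.025,-0.038,0],"rot": [0,0,1.9],"grip": 0},
    {"slide": [0.025,-0.038,0],"rot": [0,0,1.9],"grip": 0},
    {"slide": [0.025,-0.038,0],"rot": [0,0,1.9],"grip": 0},
    {"slide": [0.025,-0.038,0],"rot": [0,0,1.9],"grip": 0},
    {"slide": [0.025,-0.038,0],"rot": [0,0,1.9],"grip": 0},
    {"slide": [0.025,-0.034,0],"rot": [0,0,1.9],"grip": 0},
    {"slide": [0,0,0],"rot": [0,0,0],"grip": 0}
  ]
}}

```text
time: 3.1
ee_pos: [0.5242, 0.0803, 0.2226]
eef_rot: [-0.086, 0.996, -0.001, 0.0]
ft_force: [-0.4, 0.4, -0.5]
width: 0.0004
grip_force: 0.0
```

```bash
python3 - <<'E'
from h import *
from scipy.spatial.transform import Rotation as R
s=sensors.read_state();print(s["time"],s["ee_pos"],s["width"],s["ft_force"],s["joint_positions"]);print(np.round(R.from_quat(s["eef_rot"]).as_matrix(),3))
p=eyes.camera("wrist");save(p,"w2.png")
print([(d["bbox"],d["conf"]) for d in eyes.look_for("tin_rack_press",p)])
c,sn=np.cos(.182),np.sin(.182)
for m in((-188,23,126),(-188,-23,126),(-122,23,126),(-122,-23,126)):
  print(m,np.round(proj(p,(.681+(c*m[0]-sn*m[1])/1e3,.108+(sn*m[0]+c*m[1])/1e3,.126))))
E
```

```text
3.1 [0.52419368 0.08028384 0.22259682] 0.0003759842884294395 [-0.35496043  0.42191126 -0.48769745] [-0.62587534  0.11795308  0.42196047  1.732654   -0.04890529  1.30124863
  1.54944736]
[[-0.985 -0.171  0.001]
 [-0.171  0.985 -0.001]
 [-0.    -0.001 -1.   ]]
[([195.2, 156.4, 319.3, 250.2], 0.73)]
(-188, 23, 126) [285. 156.]
(-188, -23, 126) [226. 156.]
(-122, 23, 126) [284. 233.]
(-122, -23, 126) [229. 233.]
```

View pics/w2.png

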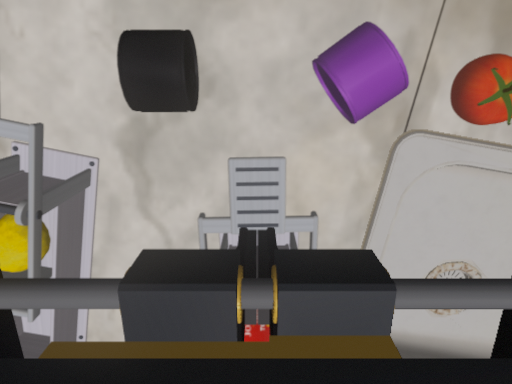

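The plate shows at columns 229–286, with its near edge at row 157, matching the model to about 2 mm. Pressing now.

Request:
{"fn": "arm_command", "kwargs": {
  "steps": [
    {"slide": [0.001,0,-0.025],"rot": [0,0,0],"grip": 0},
    {"slide": [0.001,0,-0.025],"rot": [0,0,0],"grip": 0},
    {"slide": [0.001,0,-0.022],"rot": [0,0,0],"grip": 0},
    {"slide": [0.001,0,-0.01],"rot": [0,0,0],"grip": 0},
    {"slide": [0.001,0,-0.01],"rot": [0,0,0],"grip": 0},
    {"slide": [0.002,0,-0.01],"rot": [0,0,0],"grip": 0},
    {"slide": [0.002,0,-0.01],"rot": [0,0,0],"grip": 0},
    {"slide": [0.002,0,-0.01],"rot": [0,0,0],"grip": 0}
  ]
}}

```text
time: 4.2
ee_pos: [0.534, 0.0832, 0.1001]
eef_rot: [-0.088, 0.996, 0.0, -0.0]
ft_force: [-1.8, 1.9, 2.4]
width: 0.0006
grip_force: 1.6
```

Request:
{"fn": "arm_command", "kwargs": {
  "steps": [
    {"slide": [0.001,0,-0.008],"rot": [0,0,0],"grip": 0},
    {"slide": [0.001,0,-0.008],"rot": [0,0,0],"grip": 0},
    {"slide": [0.001,0,-0.007],"rot": [0,0,0],"grip": 0},
    {"slide": [0.001,0,-0.004],"rot": [0,0,0],"grip": 0},
    {"slide": [0,0,-0.002],"rot": [0,0,0],"grip": 0},
    {"slide": [0,0,-0.001],"rot": [0,0,0],"grip": 0},
    {"slide": [0,0,0],"rot": [0,0,0],"grip": 0},
    {"slide": [0,0,0],"rot": [0,0,0],"grip": 0}
  ]
}}

```text
time: 5.2
ee_pos: [0.538, 0.0828, 0.0707]
eef_rot: [-0.088, 0.996, 0.0, 0.0]
ft_force: [-0.8, -1.0, 5.5]
width: 0.0004
grip_force: 1.7
```

```bash
python3 - <<'E'
from h import *
p=eyes.camera("scene");q=eyes.camera("top")
c=np.zeros((600,800,3),np.uint8)
B=cv2.resize(p["pixels"][125:205,195:290,::-1],None,fx=5,fy=5,interpolation=cv2.INTER_CUBIC);A=cv2.resize(q["pixels"][90:225,190:260,::-1],None,fx=4.4,fy=4.4,interpolation=cv2.INTER_CUBIC)
c[:A.shape[0],:A.shape[1]]=A;c[:B.shape[0],320:320+B.shape[1]]=B
cv2.imwrite("pics/p1.png",c);print(sensors.read_state()["ee_pos"],sensors.read_state()["ft_force"])
E
```

```text
[0.53806326 0.08278521 0.07069488] [-0.6587298  -0.12780212  4.03336868]
```

View pics/p1.png

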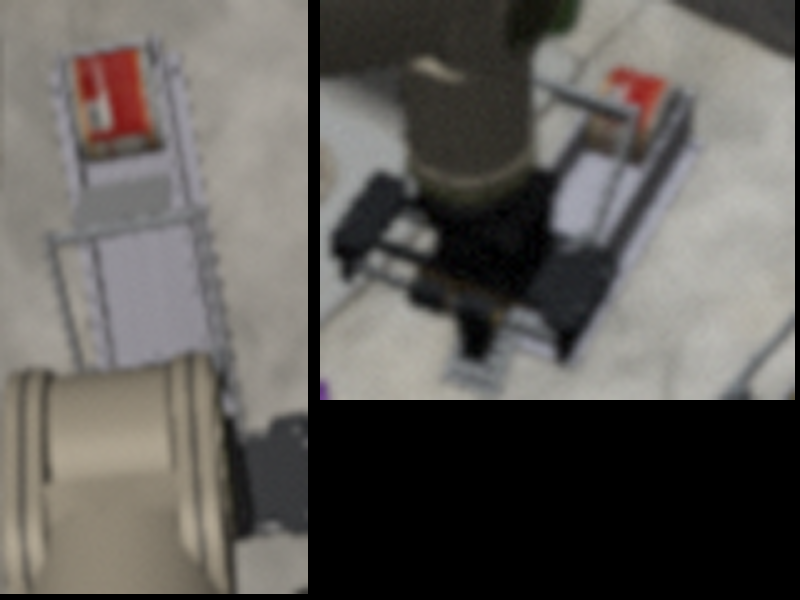

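The tin has rolled out and lies in the catch tray (top crop (115,100)), with the gate still raised. I'll press gently a bit more to reach the stop, then release.

Request:
{"fn": "arm_command", "kwargs": {
  "steps": [
    {"slide": [0,0,-0.001],"rot": [0,0,0],"grip": 0},
    {"slide": [0,0,-0.001],"rot": [0,0,0],"grip": 0},
    {"slide": [0,0,-0.001],"rot": [0,0,0],"grip": 0},
    {"slide": [0,0,-0.001],"rot": [0,0,0],"grip": 0},
    {"slide": [0,0,0],"rot": [0,0,0],"grip": 0},
    {"slide": [0,0,0],"rot": [0,0,0],"grip": 0},
    {"slide": [0,0,0],"rot": [0,0,0],"grip": 0},
    {"slide": [0,0,0],"rot": [0,0,0],"grip": 0}
  ]
}}

```text
time: 6.3
ee_pos: [0.5389, 0.0831, 0.0682]
eef_rot: [-0.088, 0.996, 0.0, 0.001]
ft_force: [-5.4, -1.1, 19.5]
width: 0.0005
grip_force: 9.3
```

The force jumped to 19 N, so the lever is at its stop. Raising slowly so the lever comes up under control, then moving clear.

Request:
{"fn": "arm_command", "kwargs": {
  "steps": [
    {"slide": [0,0,0.004],"rot": [0,0,0],"grip": 0},
    {"slide": [-0.002,0,0.009],"rot": [0,0,0],"grip": 0},
    {"slide": [-0.002,0,0.009],"rot": [0,0,0],"grip": 0},
    {"slide": [-0.002,0,0.009],"rot": [0,0,0],"grip": 0},
    {"slide": [-0.002,0,0.009],"rot": [0,0,0],"grip": 0},
    {"slide": [-0.002,0,0.009],"rot": [0,0,0],"grip": 0},
    {"slide": [-0.001,0,0.009],"rot": [0,0,0],"grip": 0},
    {"slide": [0,0,0.015],"rot": [0,0,0],"grip": 0}
  ]
}}

```text
time: 7.3
ee_pos: [0.5266, 0.0831, 0.14]
eef_rot: [-0.088, 0.996, 0.0, -0.0]
ft_force: [-0.5, -0.2, -0.9]
width: 0.0
grip_force: 0.0
```

Request:
{"fn": "arm_command", "kwargs": {
  "steps": [
    {"slide": [0,0,0.03],"rot": [0,0,0],"grip": 0},
    {"slide": [0,0,0.04],"rot": [0,0,0],"grip": 0},
    {"slide": [-0.015,0.03,0.02],"rot": [0,0,0],"grip": 0},
    {"slide": [-0.02,0.04,0],"rot": [0,0,0],"grip": 0},
    {"slide": [-0.02,0.04,0],"rot": [0,0,0],"grip": 0},
    {"slide": [-0.02,0.04,0],"rot": [0,0,0],"grip": 0},
    {"slide": [-0.02,0.04,0],"rot": [0,0,0],"grip": 0},
    {"slide": [0,0,0],"rot": [0,0,0],"grip": 0}
  ]
}}

```text
time: 8.3
ee_pos: [0.4298, 0.2763, 0.2299]
eef_rot: [-0.091, 0.996, 0.0, -0.0]
ft_force: [0.4, -1.1, -0.7]
width: 0.0006
grip_force: 0.0
```

```bash
python3 - <<'E'
from h import *
p=eyes.camera("scene");q=eyes.camera("top")
c=np.zeros((600,800,3),np.uint8)
B=cv2.resize(p["pixels"][125:245,195:335,::-1],None,fx=3,fy=3,interpolation=cv2.INTER_CUBIC);A=cv2.resize(q["pixels"][90:260,190:340,::-1],None,fx=2.5,fy=2.5,interpolation=cv2.INTER_CUBIC)
c[:A.shape[0],:A.shape[1]]=A;c[:B.shape[0],378:378+B.shape[1]]=B
cv2.imwrite("pics/p2.png",c);print(sensors.read_state()["ee_pos"],sensors.read_state()["ft_force"])
E
```

```text
[0.43199722 0.27270234 0.22989399] [ 0.42628963 -0.24730817 -0.20863141]
```

View pics/p2.png

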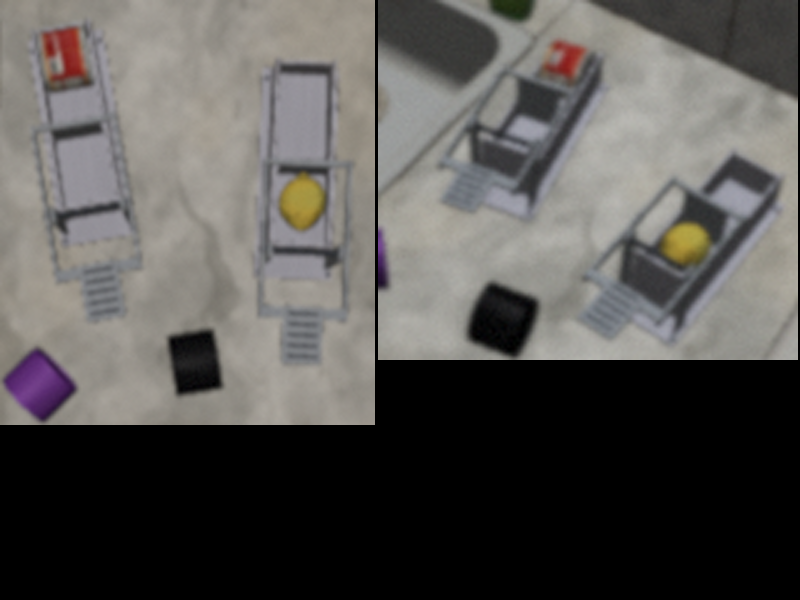

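The tin lies in the catch tray (65,55), the lever is level with the gate closed behind it, and the lemon (303,200) and the loose things in these crops are undisturbed. Handing in.

```bash
python3 -c "
from bench import order;print(order.close_job())"
```

```text
the job is handed in; nothing more can be done
None
```

The tin is in the catch tray with the gate closed behind it, the arm is clear, the lemon rack was not touched, and the job was handed in at about 8.4 s.

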